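# Hang the dip basket on the free hook of the draining carousel

### The job

Gently turn the draining carousel clockwise (seen from above) until its one empty hook has come round to the front, over the yellow mark, and rests against the stop. Then pick up the loose dip basket with the green grip and hang it on that hook: press its cross bar gently down past the orange spring gate until the gate has snapped shut above the bar, and let go so that the basket hangs there freely. Leave the jar, the bur block and the ring mandrel where they are.

Things in the scene. Friction and masses are not known exactly. Their poses are not given: they have to be found in the camera images.
- stand: Fixed foot of the carousel: black disc, 170 mm across, 16 mm high. Origin on the turning axis at bench level; its -x axis is the front. The head above has four level hook arms 90 degrees apart: three hold baskets with black grips (fixed on, centred 110 mm from the axis, grips reach 45 mm above gate level), one is empty. Never push on it with over 20 N, by finger or basket.
- front_mark (a point): Yellow bar on the foot, 62 mm from the axis, marking the front. NOTE: the carousel's head is clamped at an unmeasured height: gate level, nominally 215 mm above the bench, lies anywhere from 195 to 235 mm. Find it by touch.
- hook_front (a point): Point fixed to the foot, 122 mm in front of the axis, 215 mm up: where the bar must go down once the empty hook is at the front (nominal gate level). Its -x axis points to the front. Hook: arm 8 mm thick, top face (seat) 25 mm below gate level; at 132 mm from the axis it turns up into a round post 8 mm thick, top 4 mm above gate level; a block at 79 to 89 mm carries the gate.
- carousel (a joint): Angle of the carousel, rad: 0 = at the stop, empty hook over the front mark; grows anticlockwise from above, up to 2.2. The empty hook's direction is the stand's -x axis turned by this angle about z. Friction about 0.2 N m holds it where it is left. A shut gripper's fingertips pushing sideways on the hook's post (132 mm from the axis) turn it.
- gate (a joint): Orange spring gate of the empty hook, rad: 0 = shut, level; up to 1.2 = pushed down. Two prongs 4 mm thick, 20 mm free between them for the basket's stem, from a hinge 92 mm from the axis to ends at 125 mm. The bar pressed down 120 to 125 mm from the axis opens it with 4 to 9 N, slips past the ends after 12 to 21 mm, and the gate snaps up over it; nearer the axis it jams.
- basket_grip (a point): Centre of the green upright grip (round, 16 mm thick, 36 mm tall) of the loose steel dip basket: hold it here. The basket stands upright, 204 mm high, about 140 g; its foot is 186 mm below this point. Its y axis runs along the cross bar, its x axis square to it. Its weight alone does not open the gate.
- basket_bar (a point): Middle of the basket's level cross bar (round, 5 mm thick, 52 mm long, along its y axis), 49.5 mm straight below the grip centre; a 6 mm stem joins them. Legs 52 mm apart run down from its ends to the cup (54 mm across, 36 mm high). The hook goes through the opening under the bar, 98 mm high, 47 mm wide.
- jar_mid (a point): Middle of a loose white jar with a green lid, 48 mm across, 55 mm high. Leave alone.
- burblock: Loose wooden block of burs, 75 x 50 mm, 60 mm high with the burs. Origin under its centre. Leave alone.
- mandrel: Loose tapered steel ring mandrel, standing, foot 44 mm across, 130 mm high. Origin under its foot. Leave alone.
Not all that is in view belongs to the job. What is shaped like the part that bears basket_grip but blue is not meant.

How it is judged:
On the way, in this order (a step that is already met when the one before it is completed fails the run):
1. the carousel is turned to its stop, the empty hook at the front (value of joint carousel below 0.06 rad), for 0.2 s.
2. the basket's bar presses the spring gate open (value of joint gate above 0.15 rad and contact force between basket and stand above 1 N and horizontal distance between basket_bar and stand below 0.128 m), for 0.02 s.
At the end, for the whole second after the job is handed in: The carousel is within 0.1 rad of its stop, the gate is shut (under 0.08 rad), and the basket hangs on the empty hook under the gate: its bar 86 to 130 mm from the axis, within 15 mm of the hook's line and 12 to 34 mm below gate level, the basket upright within 0.25 rad (value of joint carousel below 0.1 rad and value of joint gate below 0.08 rad and x of basket_bar in the frame of carousel between -0.13 and -0.086 m and y of basket_bar in the frame of carousel between -0.015 and 0.015 m and z of basket_bar in the frame of carousel between -0.034 and -0.012 m and angle between basket_bar's own z axis and vertical below 0.25 rad); the robot touches nothing.
It fails at once if the basket is pressed on the carousel with more than 20 N (contact force between basket and stand above 20 N).
It fails at once if the robot pushes the carousel with more than 20 N (contact force between any of the arm, the fingers and stand above 20 N).
It fails at once if the jar is moved more than 20 mm (distance of jar_mid from where it was at the start of the episode above 0.02 m).
It fails at once if the bur block is moved more than 20 mm (distance of burblock from where it was at the start of the episode above 0.02 m).
It fails at once if the mandrel is moved more than 20 mm (distance of mandrel from where it was at the start of the episode above 0.02 m).
It also fails if it takes over 72 s, if anything falls off the work surface, if the arm or the gripper's body presses on something with over 40 N, if the wrist force passes 120 N, or if a joint passes its speed limit or range.

### The arm

A 6-joint arm with a two-finger parallel gripper is mounted at the origin on the work surface. World frame = base frame: x ahead of the robot, y to its left, z up, the work surface at z = 0. Lengths are in m, angles in rad, forces in N, time in s.
With the tool pointing down it reaches from about 0.35 to 0.8 m from the base axis. Payload 7.3 kg.
Tool frame: the origin (TCP) lies on the centre line of the jaws, within the pads' length; the fingertips stand 25 mm ahead of it and the grasp point (between the pads) lies 6 mm ahead of it; z points along the fingers, y is the direction in which the jaws open and shut (so a half turn about z gives the same grasp; the last joint's range is limited). The gripper opens to 85 mm and grips with 20 to 120 N. Pads are 22 mm wide; open, the fingers measure 114 mm over their backs; the gripper's body (76 mm by 85 mm) begins 54 mm behind the grasp point. The pads swing forward as they close: fully open they stand 13 mm farther back than shut.
Start: joints at [0.971, 0.342, 1.524, -0, 1.275, -0.146], TCP at [0.23, 0.472, 0.256] pointing down, gripper open.
Joint ranges: [-2.53, 2.53], [-0.77, 2.02], [0.04, 2.7], [-1, 4.14], [0.28, 2.66], [-3.11, 3.11]. Speed limits (rad/s): [2.57, 2.57, 3.14, 3.14, 3.14, 3.14].

### API

Orientations are given as a unit quaternion [w, x, y, z].
In Python, from plant import bot, fingers, telemetry, read_camera, camera_params, models gives the robot as it stands. The module is installed in compiled form; this text tells all that it offers. Calls block until the motion is done:
- bot.goto(position, orientation): joint-space move of the TCP to a pose.
- bot.servo_line(position, ori=None, velocity=0.15, contact_N=None): straight line of the TCP; ori=None keeps the orientation; velocity is the mean speed in m/s. With contact_N (N) it stops when the force on the tool has changed by that much, and returns True; else False.
- bot.goto_joints(angles): joint-space move.
- fingers.release() and fingers.grab(f_grip=None): open the fingers fully, or close them until they stop; f_grip is the grip in N (None keeps the last).
- bot.sleep(seconds).
- bot.solve_ik(position, orientation): joint angles nearest the present ones, or None.
- telemetry.read_state(): the state.
- read_camera(name): name is "side" or "top" or "wrist"; returns the picture (480x640x3 uint8, red, green, blue); there is no depth.
- camera_params(name): a dict with "fovy" (degrees; the focal length in pixels is half the picture's height over the tangent of half this angle, whatever the lens; pixels are square), "cx", "cy" (the principal point, pixels), "eye" and "rotation" of the camera in the world; the wrist camera has in their place "hand_eye" (4x4, takes a point from camera to tool coordinates, whose origin is the TCP and whose axes are the flange's). Camera axes: x right, y down, z forward; pixel columns grow to the right and rows downward; lengths in m; the calibration is good to about 2 mm. A picture is of the moment at which its call begins: read the wrist's pose just before it. camera_params takes no time and is no camera call.
A pose or a line that the arm cannot do raises bot.Unreachable and nothing moves.
- bot.finish_job(): hands the job in, once; it reports no verdict.
Trained networks look in the newest picture that a camera, given by its name, has taken for a name from the list of things; names that differ only in an ending like _2 or _b are one class to them, and where a whole thing is asked for, a point or a joint stands for the part that bears it (a point fixed in the world has none). Each returns a list of dicts, best first, with "p" (0 to 1); they miss things now and then, are a little off and sometimes report something else, mostly with a low value. They report only what shows in the picture. A call takes as long as a camera call. They do not tell look-alikes from the thing itself.
- models.find_in(camera, name): "bbox" ([left, top, right, bottom] in pixels, round what is visible of it).
- models.outline_of(camera, name): "region" (480x640 bool, what is visible of it) and "bbox" ([left, top, right, bottom] in pixels, round what is visible of it).
The state is a dict: "clock": time; "joint_positions": joint angles; "qd": joint speeds; "joint_torque": joint torques, N m; "position": TCP position; "eef_rot": TCP orientation; "force": force on the tool from outside, world axes, zero at the start; "moment": the same for the moment, N m; "grip_width": finger opening in m.
Only numpy, scipy, OpenCV 4.12 (cv2) and the standard library are available. Lean on these libraries where they do the work, as an engineer would, in place of code of your own. Each camera call takes 0.05 s, during which the arm holds its last target. There are 200 camera calls.

## Working session

There is one attempt and no reset: what is moved stays moved. The work goes in short steps, each a Python script; the robot and the scene stay as the last script left them, time stands still between calls to the robot, and variables do not carry over. Pictures are saved under pics/ and viewed, about 8 in all and at most 12, crops included, and the job is handed in when it is done.

```bash
mkdir -p pics
cat > h.py <<'E'
import numpy as np, cv2
from plant import bot, fingers, telemetry, read_camera, camera_params, models
from scipy.spatial.transform import Rotation as R
def shot(cam,fn):
    im=read_camera(cam); cv2.imwrite('pics/'+fn,im[:,:,::-1]); return im
def KRt(cam):
    p=camera_params(cam); f=240/np.tan(np.radians(p['fovy'])/2)
    return p,f
def project(cam,X):
    p,f=KRt(cam); c=(np.atleast_2d(X)-p['eye'])@np.array(p['rotation']); return np.c_[f*c[:,0]/c[:,2]+p['cx'],f*c[:,1]/c[:,2]+p['cy']]
def ray(cam,u,v):
    p,f=KRt(cam); d=np.array(p['rotation'])@np.array([(u-p['cx'])/f,(v-p['cy'])/f,1]); return np.array(p['eye']),d
def onz(cam,u,v,z):
    e,d=ray(cam,u,v); return e+d*(z-e[2])/d[2]
E
python3 - <<'E'
from h import *
for c in ('side','top','wrist'):
    shot(c,c+'0.png'); print(c,camera_params(c))
    for n in ('stand','front_mark','basket_grip','jar_mid','burblock','mandrel','gate','carousel'):
        if c!='wrist':
            try: print(n,[(np.round(d['bbox']).tolist(),round(d['p'],2)) for d in models.find_in(c,n)][:5])
            except Exception as e: print(n,e)
s=telemetry.read_state(); print(s['clock'],s['eef_rot'],s['position'],s['force'])
E
```

```text
side {'fovy': 49.0466556036769, 'cx': 310.68375280389563, 'cy': 238.08167380644215, 'eye': array([ 0.48867461, -1.03464727,  0.84304919]), 'rotation': array([-0.46505917,  0.88452474, -0.03248378,  0.01675593])}
stand [([284.0, 161.0, 391.0, 299.0], 0.77), ([254.0, 305.0, 278.0, 393.0], 0.37)]
front_mark [([279.0, 160.0, 391.0, 297.0], 0.75)]
basket_grip [([256.0, 305.0, 282.0, 392.0], 0.89), ([250.0, 342.0, 280.0, 434.0], 0.68)]
jar_mid [([274.0, 192.0, 288.0, 213.0], 0.55)]
burblock [([341.0, 200.0, 360.0, 217.0], 0.71), ([281.0, 158.0, 388.0, 271.0], 0.63)]
mandrel [([360.0, 326.0, 384.0, 386.0], 0.73)]
gate [([342.0, 202.0, 363.0, 216.0], 0.58), ([313.0, 213.0, 323.0, 222.0], 0.49)]
carousel [([283.0, 158.0, 389.0, 270.0], 0.81)]
top {'fovy': 42.31809376752676, 'cx': 322.62444332630264, 'cy': 235.60295681001818, 'eye': array([ 0.28958219, -0.00968629,  1.44327524]), 'rotation': array([ 0.07742715, -0.70098559,  0.70462456, -0.07828451])}
stand [([252.0, 151.0, 368.0, 280.0], 0.59)]
front_mark [([252.0, 151.0, 366.0, 278.0], 0.84)]
basket_grip [([484.0, 288.0, 524.0, 316.0], 0.63), ([443.0, 287.0, 477.0, 312.0], 0.56)]
jar_mid []
burblock [([173.0, 191.0, 207.0, 228.0], 0.92)]
mandrel [([438.0, 195.0, 468.0, 224.0], 0.93)]
gate [([348.0, 220.0, 354.0, 235.0], 0.55)]
carousel [([248.0, 150.0, 370.0, 277.0], 0.83)]
wrist {'fovy': 58.57817412436668, 'cx': 319.0986834941789, 'cy': 243.3655669074471, 'hand_eye': array([[ 2.23411602e-04, -9.61582724e-01, -2.74515236e-01,
         6.93534270e-02],
       [ 9.99999894e-01,  3.25388049e-04, -3.25941648e-04,
        -1.49179647e-03],
       [ 4.02743835e-04, -2.74515134e-01,  9.61582695e-01,
        -1.17573795e-01],
       [ 0.00000000e+00,  0.00000000e+00,  0.00000000e+00,
         1.00000000e+00]])}
0.95 [2.39340140e-05 2.24965731e-01 9.74366675e-01 3.86492056e-05] [0.2301615  0.47186779 0.2563234 ] [ 0.8424485  -0.0914705  -0.71386324]
```

View pics/top0.png

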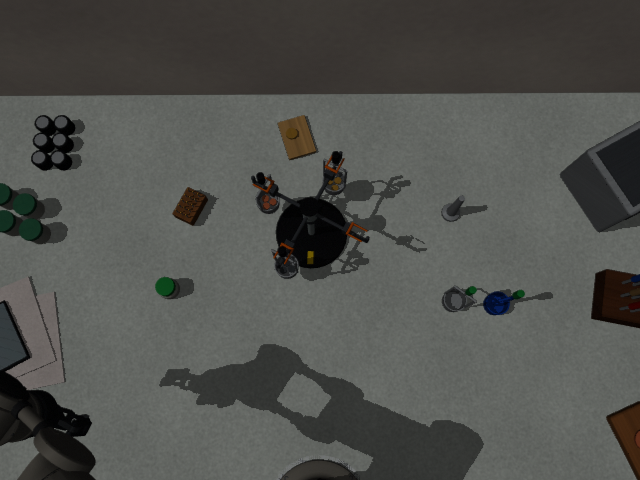

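View pics/side0.png

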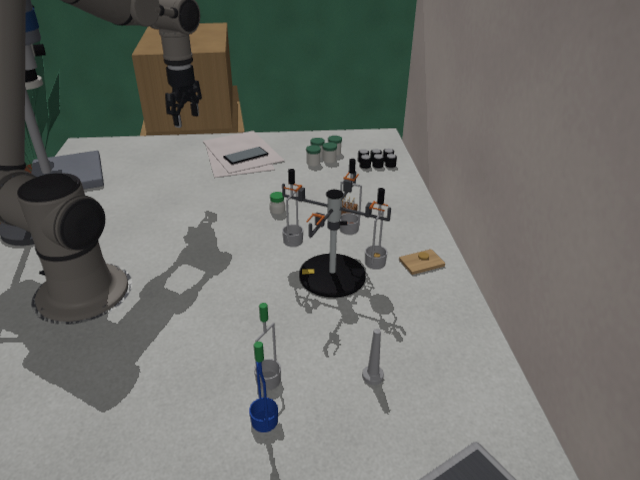

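```bash
cat >> h.py <<'E'
_K=KRt
def KRt(cam):
    p,f=_K(cam); p=dict(p); q=np.array(p['rotation'])
    if q.shape==(4,): p['rotation']=R.from_quat(q[[1,2,3,0]]).as_matrix()
    return p,f
def down(a):
    c,s=np.cos(a),np.sin(a)
    return R.from_matrix(np.array([[c,s,0],[s,-c,0],[0,0,-1]])).as_quat()[[3,0,1,2]]
def tri(obs):
    A=np.zeros((3,3));b=np.zeros(3)
    for e,d in obs:
        d=d/np.linalg.norm(d); P=np.eye(3)-np.outer(d,d); A+=P;b+=P@e
    X=np.linalg.solve(A,b); return X,[np.linalg.norm(np.cross(X-e,d/np.linalg.norm(d))) for e,d in obs]
def wray(pos,q,u,v):
    p,f=_K('wrist'); H=np.array(p['hand_eye']); M=R.from_quat(np.array(q)[[1,2,3,0]]).as_matrix()
    return np.array(pos)+M@H[:3,3], M@H[:3,:3]@np.array([(u-p['cx'])/f,(v-p['cy'])/f,1])
E
python3 - <<'E'
from h import *
C=onz('top',311.5,232,.012); print('stand',C,onz('side',333,275,.014))
print('mark',onz('top',310.5,257,.016),onz('side',308,272,.016))
print('grip steel top/side(263.5,304 / 258,342)', tri([ray('top',471,291),ray('side',263.5,313)]),tri([ray('top',471,291),ray('side',259,352)]))
print('grip2',tri([ray('top',519,295),ray('side',263.5,313)]),tri([ray('top',519,295),ray('side',259,352)]))
print('cup', onz('top',455,299,.03),onz('side',267,375,.02))
print('post', tri([ray('top',367,240),ray('side',311,232)]))
for n,(u,v) in dict(jar=(167,287),bur=(190,208),man=(453,212),blue=(497,303)).items(): print(n,onz('top',u,v,.03))
t=cv2.imread('pics/top0.png')[140:310,240:380]; s=cv2.imread('pics/side0.png')[150:300,260:400]
cv2.imwrite('pics/c0.png',np.hstack([cv2.resize(t,(400,486),interpolation=2),cv2.resize(s,(400,486),interpolation=2)]))
for a in range(0,360,30):
  for r in (.5,):
    X=C+[-.18*0,0,0]
    j=bot.solve_ik([X[0],X[1],.45],down(np.radians(a))); print(a,None if j is None else np.round(j,2))
E
```

```text
stand [0.61950572 0.01401864 0.012     ] [ 0.62035374 -0.00104741  0.014     ]
mark [0.55854173 0.01637256 0.016     ] [0.55813129 0.01324898 0.016     ]
grip steel top/side(263.5,304 / 258,342) (array([ 0.4545341 , -0.31420919,  0.18384461]), [np.float64(0.00012624280841505353), np.float64(0.00012624280841513777)]) (array([ 0.45328821, -0.33432075,  0.10719851]), [np.float64(0.011479077422910672), np.float64(0.01147907742291068)])
grip2 (array([ 0.44785565, -0.38930507,  0.2505347 ]), [np.float64(0.01017867733195007), np.float64(0.010178677331950025)]) (array([ 0.44641209, -0.41110176,  0.18508402]), [np.float64(0.0006025569919697031), np.float64(0.0006025569919697044)])
cup [ 0.45666259 -0.31378835  0.03      ] [ 0.45300122 -0.31767526  0.02      ]
post (array([ 0.55643786, -0.10177099,  0.21495695]), [np.float64(0.0009116378017246312), np.float64(0.0009116378017247289)])
jar [0.48763712 0.34519946 0.03      ]
bur [0.67491958 0.30026466 0.03      ]
man [ 0.66201596 -0.31975095  0.03      ]
blue [ 0.44702967 -0.40911307  0.03      ]
0 [-0.1   0.49  0.78 -0.    1.87  1.47]
30 [-0.1   0.49  0.78 -0.    1.87  0.95]
60 [-0.1   0.49  0.78 -0.    1.87  0.42]
90 [-0.1   0.49  0.78 -0.    1.87 -0.1 ]
120 [-0.1   0.49  0.78 -0.    1.87 -0.62]
150 [-0.1   0.49  0.78 -0.    1.87 -1.15]
180 [-0.1   0.49  0.78 -0.    1.87 -1.67]
210 [-0.1   0.49  0.78 -0.    1.87 -2.2 ]
240 [-0.1   0.49  0.78 -0.    1.87 -2.72]
270 [-0.1   0.49  0.78 -0.    1.87  3.04]
300 [-0.1   0.49  0.78 -0.    1.87  2.52]
330 [-0.1   0.49  0.78 -0.    1.87  1.99]
```

View pics/c0.png

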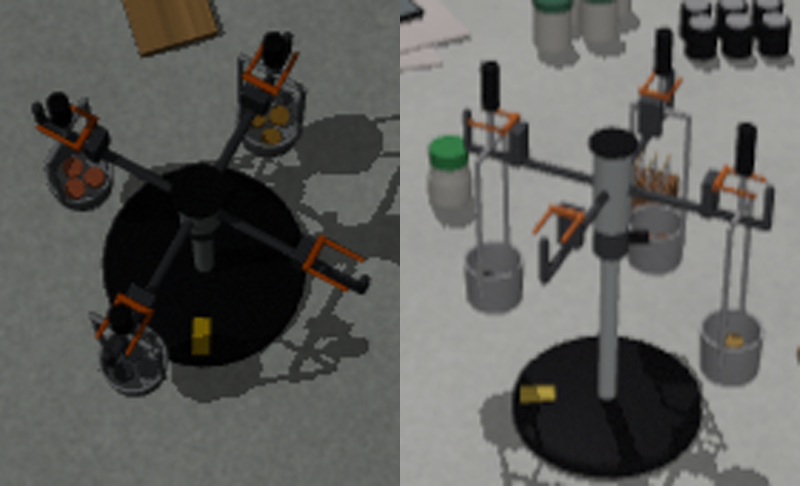

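Run:
```python
from h import *
q=down(np.pi/2)
fingers.grab(20)
for i,p in enumerate([(.50,-.02,.50),(.44,-.31,.36)]):
    bot.goto(list(p),q); bot.sleep(.3)
    s=telemetry.read_state(); shot('wrist',f'w{i}.png'); print(s['position'],s['eef_rot'],s['clock'],s['grip_width'])
    for n in ('basket_grip','carousel','gate','front_mark'): print(n,[(np.round(d['bbox']).tolist(),round(d['p'],2)) for d in models.find_in('wrist',n)][:5])
```

```text
[ 0.50003668 -0.01964438  0.49989742] [-8.56650170e-05  7.06858309e-01  7.07355160e-01 -4.03491694e-05] 4.2083 -2.323160768777235e-05
basket_grip []
carousel [([318.0, 16.0, 594.0, 291.0], 0.62)]
gate [([369.0, 245.0, 414.0, 283.0], 0.83)]
front_mark [([316.0, 12.0, 588.0, 290.0], 0.97)]
[ 0.44043899 -0.30939173  0.36039093] [3.58096585e-04 7.06675887e-01 7.07537321e-01 4.85086811e-05] 6.0 -0.00011176956101862319
basket_grip [([307.0, 169.0, 363.0, 250.0], 0.81), ([500.0, 174.0, 597.0, 228.0], 0.74), ([302.0, 253.0, 350.0, 300.0], 0.6)]
carousel []
gate []
front_mark []
```

View pics/w0.png

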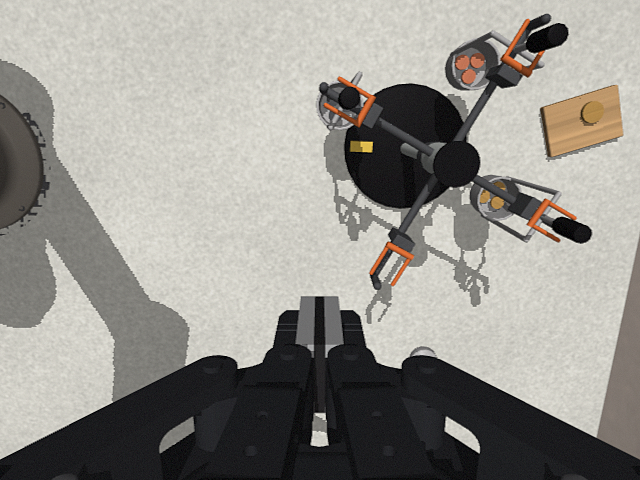

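View pics/w1.png

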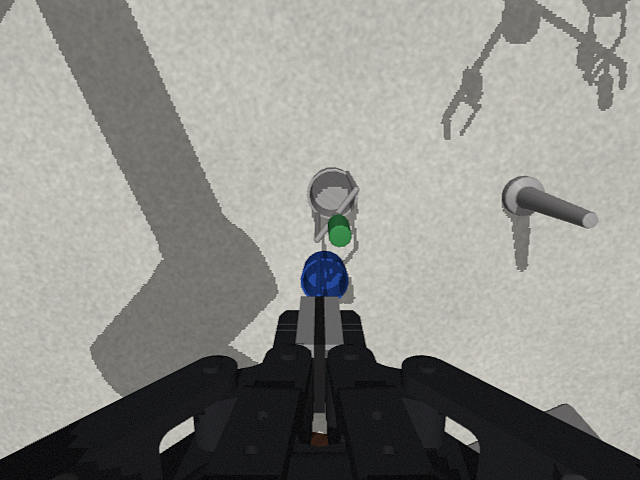

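Run:
```python
from h import *
P0,Q0=[.50004,-.01964,.4999],[0,.706858,.707355,0]
P1,Q1=[.44044,-.30939,.36039],[0,.706676,.707537,0]
def wz(P,Q,u,v,z):
    e,d=wray(P,Q,u,v); return e+d*(z-e[2])/d[2]
W=[wz(P0,Q0,u,v,.016) for u,v in ((345,146),(467,146),(405,84),(405,208))]
print('disc',W[0],W[1],W[2],W[3])
print('mark',wz(P0,Q0,361,147,.016+.003))
print('bar ends',a:=wz(P1,Q1,319,240,.1365),b:=wz(P1,Q1,356,187,.1365),np.linalg.norm(a-b),(a+b)/2, np.degrees(np.arctan2(*(b-a)[[1,0]])))
print('grip top',wz(P1,Q1,340,235,.204),'mid',wz(P1,Q1,340,230,.186))
print('post tri',tri([wray(P0,Q0,375,284),ray('top',367,240),ray('side',311,232)]))
g=[((455,164),(240+.35*198,140+.35*180),(333,194))] # column top
print('column top',tri([wray(P0,Q0,456,164),ray('top',309.3,203+0*3),ray('side',333.9,195)]))
for z in (.195,.215,.235): print(z,wz(P0,Q0,375,284,z), onz('top',367,240,z))
```

```text
disc [0.53492803 0.01554312 0.016     ] [0.70236864 0.01570359 0.016     ] [0.61279088 0.09561082 0.016     ] [ 0.62213834 -0.07084608  0.016     ]
mark [0.55664247 0.01439429 0.019     ]
bar ends [ 0.43991345 -0.33596634  0.1365    ] [ 0.46944904 -0.29192186  0.1365    ] 0.053030811225748986 [ 0.45468125 -0.3139441   0.1365    ] 56.15477627749559
grip top [ 0.45384511 -0.31376546  0.204     ] mid [ 0.45469681 -0.3148981   0.186     ]
post tri (array([ 0.55574858, -0.10475913,  0.21807865]), [np.float64(0.0028844697902945583), np.float64(0.003277580649692627), np.float64(0.00151101002874346)])
column top (array([0.62165177, 0.0134479 , 0.23862234]), [np.float64(0.0025369524102023255), np.float64(0.005508501501915561), np.float64(0.0030636030794705133)])
0.195 [ 0.55861076 -0.11684835  0.195     ] [ 0.5598278  -0.10331488  0.195     ]
0.215 [ 0.55582159 -0.10901624  0.215     ] [ 0.5554979  -0.10181475  0.215     ]
0.235 [ 0.55303242 -0.10118413  0.235     ] [ 0.55116799 -0.10031463  0.235     ]
```

```bash
cat >> h.py <<'E'
AX=np.array([.619,.0135]); PH=np.radians(0.0)  # stand axis; front dir = -x turned by PH
def hk(th,r,z,off=0):  # point at hook angle th, radius r, tangential offset (anticlockwise)
    t=th+PH; h=np.array([-np.cos(t),-np.sin(t)]); a=np.array([np.sin(t),-np.cos(t)])
    return [*(AX+r*h+off*a),z]
E
python3 - <<'E'
from h import *
th=np.radians(62)
def st(m):
    s=telemetry.read_state(); print(m,np.round(s['clock'],2),np.round(s['position'],4),np.round(s['force'],2))
bot.goto([.4,-.2,.38],down(th))
bot.goto([.556,-.105,.29],down(th)); bot.sleep(.2); st('above')
print(bot.servo_line([.556,-.105,.212],velocity=.02,contact_N=2.5)); st('touch')
z=telemetry.read_state()['position'][2]
bot.servo_line([.556,-.105,z+.03],velocity=.08); st('up')
im=shot('wrist','w2.png')
E
```

```text
above 7.91 [ 0.5556 -0.1063  0.2913] [-0.26  0.54 -0.26]
True
touch 9.63 [ 0.556  -0.105   0.2629] [0.26 0.17 5.3 ]
up 10.17 [ 0.5559 -0.105   0.2926] [-0.15 -0.21 -0.45]
```

View pics/w2.png

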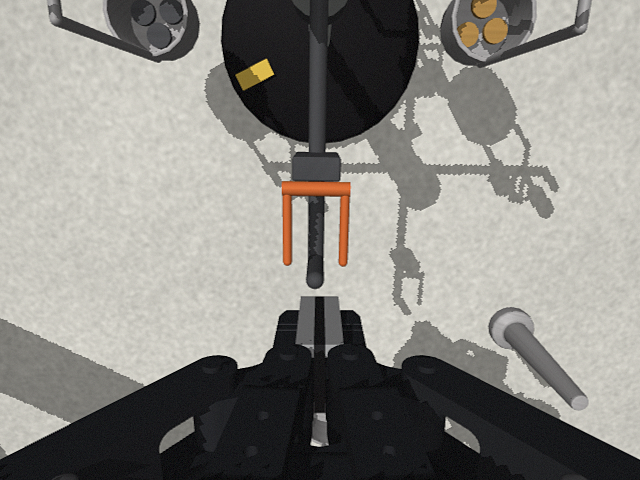

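Run:
```python
from h import *
s=telemetry.read_state(); P,Q=s['position'],s['eef_rot']
def wz(u,v,z):
    e,d=wray(P,Q,u,v); return e+d*(z-e[2])/d[2]
def show(n,X):
    d=X[:2]-AX; print(n,np.round(X,4),'r',np.hypot(*d).round(4),'th',np.degrees(np.arctan2(-d[1],-d[0])).round(2))
show('post',wz(315,278,.238)); show('prongL',wz(287,264,.235)); show('prongR',wz(343,264,.235)); show('hinge',wz(316,188,.234))
show('block',wz(316,154,.234));show('mark',wz(255,75,.020));show('TCP',np.array(P))
```

```text
post [ 0.5561 -0.101   0.238 ] r 0.1306 th 61.22
prongL [ 0.5479 -0.0907  0.235 ] r 0.1261 th 55.68
prongR [ 0.5692 -0.102   0.235 ] r 0.1257 th 66.68
hinge [ 0.5744 -0.0677  0.234 ] r 0.0926 th 61.18
block [ 0.5808 -0.0555  0.234 ] r 0.0789 th 61.06
mark [0.5567 0.0142 0.02  ] r 0.0623 th -0.69
TCP [ 0.5557 -0.1049  0.2922] r 0.1342 th 61.89
```

Run:
```python
from h import *
D=np.radians
def st(m):
    s=telemetry.read_state(); print(m,np.round(s['clock'],2),np.round(s['position'],4),np.round(s['force'],2)); return s
r,z=.139,.241
bot.servo_line(hk(D(79),r,.30),ori=down(D(79)),velocity=.12)
bot.servo_line(hk(D(79),r,z),velocity=.1); st('down')
for a in np.arange(71,-10,-8.):
    c=bot.servo_line(hk(D(a),r,z),ori=down(D(max(a,0))),velocity=.045 if a>20 else .025,contact_N=6)
    s=st(f'{a} {c}')
    if c: break
d=s['position'][:2]-AX; print(np.degrees(np.arctan2(-d[1],-d[0])))
```

```text
down 11.45 [ 0.5927 -0.1229  0.2417] [ 0.34 -0.55 -0.28]
71.0 False 12.03 [ 0.5741 -0.118   0.2415] [-0.26 -1.19  0.64]
63.0 False 12.62 [ 0.5561 -0.1104  0.241 ] [ 0.27  0.46 -0.14]
55.0 False 13.2 [ 0.5394 -0.1004  0.241 ] [-0.15 -0.04  0.31]
47.0 False 13.78 [ 0.5243 -0.0882  0.241 ] [ 0.23 -0.52 -0.31]
39.0 False 14.37 [ 0.5111 -0.074   0.241 ] [-0.55 -0.54  0.38]
31.0 False 14.95 [ 0.5    -0.0582  0.241 ] [-0.28  0.81  0.86]
23.0 False 15.53 [ 0.4912 -0.0409  0.241 ] [-0.14  0.17  0.47]
15.0 False 16.46 [ 0.4848 -0.0225  0.241 ] [-0.56 -1.1  -0.33]
7.0 False 17.38 [ 0.481  -0.0034  0.241 ] [-0.24  0.85  0.81]
-1.0 True 17.82 [0.4803 0.0026 0.2408] [-0.36 -4.15  1.63]
4.476500205218335
```

Run:
```python
from h import *
D=np.radians
s=telemetry.read_state(); p=s['position']
print(bot.servo_line([p[0],p[1]+.004,p[2]],velocity=.01,contact_N=4),np.round(telemetry.read_state()['force'],1))
bot.servo_line(hk(D(14),.139,.241),velocity=.08)
bot.servo_line(hk(D(10),.15,.30),velocity=.12)
bot.servo_line(hk(0,.135,.30),ori=down(0),velocity=.12); bot.sleep(.2)
s=telemetry.read_state(); shot('wrist','w3.png'); print(s['position'],s['eef_rot'],s['clock'])
```

```text
True [-0.9 -2.5  2.1]
[0.48374377 0.0130097  0.29980648] [ 8.01359677e-05  9.99999959e-01  1.09057308e-05 -2.73412816e-04] 19.7583
```

View pics/w3.png

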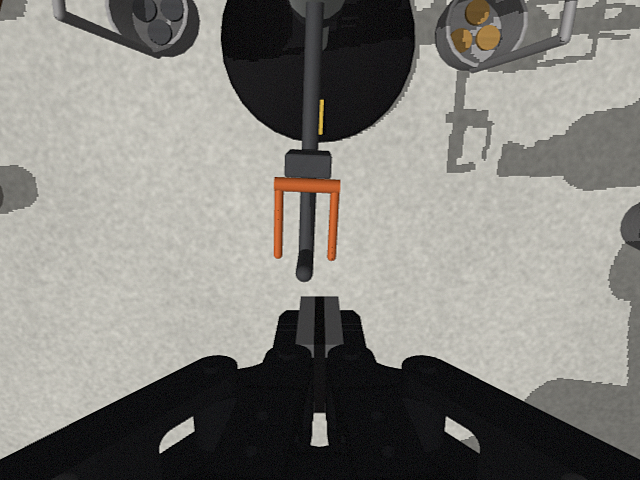

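Run:
```python
from h import *
P=[.483744,.01301,.299806]; Q=[0,1,0,-.000273]
def wz(u,v,z):
    e,d=wray(P,Q,u,v); return e+d*(z-e[2])/d[2]
def show(n,X):
    d=X[:2]-AX; print(n,np.round(X,4),'r',np.hypot(*d).round(4),'th',np.degrees(np.arctan2(-d[1],-d[0])).round(2))
show('post',wz(304,272,.238)); show('prongL',wz(278,257,.234)); show('prongR',wz(332,259,.234)); show('hinge',wz(307,185,.234)); show('block',wz(308,152,.234))
bot.goto([.4547,-.314,.30],down(np.radians(-34))); fingers.release(); bot.sleep(.1)
s=telemetry.read_state(); shot('wrist','w4.png'); print(s['position'],s['eef_rot'],s['clock'],s['joint_positions'])
```

```text
post [0.4885 0.0182 0.238 ] r 0.1306 th -2.05
prongL [0.4942 0.0299 0.234 ] r 0.1259 th -7.51
prongR [0.4933 0.0056 0.234 ] r 0.126 th 3.58
hinge [0.5267 0.0167 0.234 ] r 0.0924 th -1.95
block [0.5405 0.0161 0.234 ] r 0.0785 th -1.92
[ 0.4546635  -0.3140416   0.29996312] [-1.24955784e-05  9.56292158e-01 -2.92412906e-01 -3.47253330e-05] 21.9417 [-7.43167033e-01  3.64094817e-01  1.36961673e+00 -7.54221640e-06
  1.40795454e+00  1.42112863e+00]
```

View pics/w4.png

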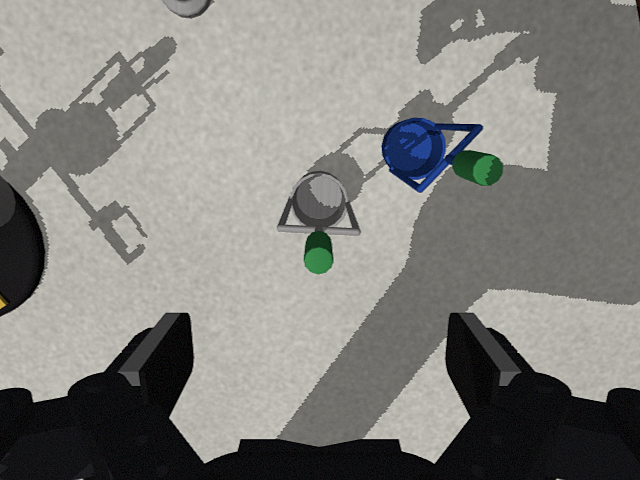

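Run:
```python
from h import *
s=telemetry.read_state(); P,Q=s['position'],s['eef_rot']
def wz(u,v,z):
    e,d=wray(P,Q,u,v); return e+d*(z-e[2])/d[2]
a=wz(280,229,.1365);b=wz(358,232,.1365); yaw=np.degrees(np.arctan2(*(a-b)[[1,0]])); mid=(a+b)/2
g=wz(319,259,.204)
print(a,b,np.linalg.norm(a-b),mid,yaw,'griptop',g)
c=(mid[:2]+g[:2])/2; 
bot.servo_line([*c,.192],velocity=.1)
fingers.grab(60); s=telemetry.read_state(); print(s['position'],s['grip_width'],s['force'],s['clock'])
bot.servo_line([*c,.21],velocity=.08); bot.sleep(.2); s=telemetry.read_state(); print(s['position'],s['grip_width'],s['force'],s['clock'])
bot.servo_line([*c,.32],velocity=.15)
# place orientation: bar perpendicular to hook at -2 deg => bar yaw 88
a0=-34; ap=a0+(88-yaw); print('ap',ap)
bot.goto([.40,.02,.32],down(np.radians(ap))); bot.sleep(.2)
s=telemetry.read_state(); shot('wrist','w5.png'); shot('side','s5.png'); print(s['position'],s['eef_rot'],s['clock'])
w=cv2.imread('pics/w5.png'); t=cv2.imread('pics/s5.png')[160:340,200:400]
cv2.imwrite('pics/c5.png',np.hstack([cv2.resize(w,(400,300)),cv2.resize(t,(400,360))[:300]]))
```

```text
[ 0.46858772 -0.29335779  0.1365    ] [ 0.43730525 -0.33599518  0.1365    ] 0.05288232032977899 [ 0.45294649 -0.31467648  0.1365    ] 53.73301358649944 griptop [ 0.45440787 -0.31561444  0.204     ]
[ 0.45377545 -0.31513602  0.19209959] 0.014818839842921698 [1.10211715 0.32972052 0.56958681] 23.875
[ 0.45344604 -0.3149644   0.20945095] 0.014569297613734876 [-0.21837561 -0.29269039 -1.69647749] 24.45
ap 0.26698641350056107
[0.40038854 0.019223   0.31981861] [ 4.17242685e-05  9.99998872e-01  1.48860409e-03 -1.94187687e-04] 26.8167
```

View pics/w5.png

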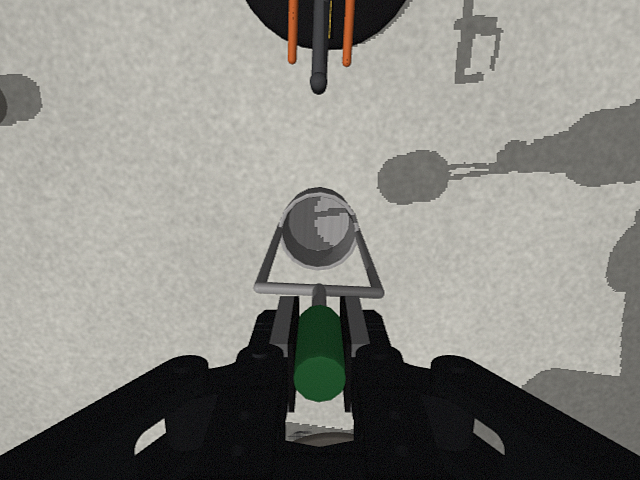

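```bash
cat >> h.py <<'E'
def wz(s,u,v,z):
    e,d=wray(s['position'],s['eef_rot'],u,v); return e+d*(z-e[2])/d[2]
E
python3 - <<'E'
from h import *
s=telemetry.read_state(); P=s['position']
for z in (.2613,.2643,.2673): print(z,wz(s,319,290,z)[:2]-P[:2], np.linalg.norm(wz(s,257,287,z)-wz(s,381,292,z)))
print('post',wz(s,318.5,84,.238), 'prongs',wz(s,292,62,.234),wz(s,347,65,.234), 'est bar y at r123')
E
```

```text
0.2613 [-0.00249018 -0.00152272] 0.054844228837210844
0.2643 [-0.00126412 -0.00151848] 0.05390996606436098
0.2673 [-3.80576177e-05 -1.51424425e-03] 0.052975703291511106
post [0.48514992 0.01847741 0.238     ] prongs [0.49453405 0.03019817 0.234     ] [0.49339417 0.00591908 0.234     ] est bar y at r123
```

Run:
```python
from h import *
q=telemetry.read_state()['eef_rot']
bot.servo_line([.40,.0215,.3085],velocity=.08)
print(bot.servo_line([.4972,.0195,.3085],velocity=.06,contact_N=5)); bot.sleep(.3)
s=telemetry.read_state(); shot('wrist','w6.png'); shot('side','s6.png'); print(s['position'],s['eef_rot'],s['force'],s['clock'])
t=cv2.imread('pics/s6.png')[150:310,230:370]; w=cv2.imread('pics/w6.png')[100:400,170:470]
cv2.imwrite('pics/c6.png',np.hstack([cv2.resize(w,(450,450),interpolation=2),cv2.resize(t,(350,400),interpolation=2)[:,:] if 0 else cv2.copyMakeBorder(cv2.resize(t,(350,400),interpolation=2),0,50,0,0,0)]))
```

```text
False
[0.49714024 0.01949537 0.30857498] [-2.64854351e-06  9.99997357e-01  2.29817483e-03  6.24094450e-05] [ 0.0972917  0.2613171 -1.7752194] 29.275
```

View pics/c6.png

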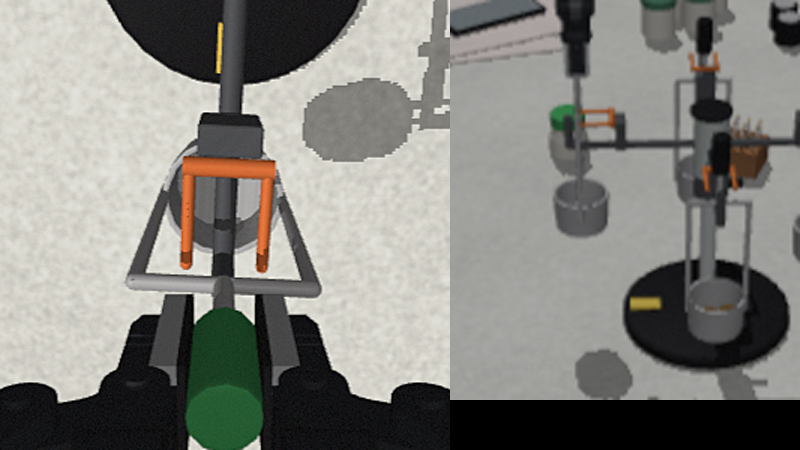

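Run:
```python
from h import *
s=telemetry.read_state(); P=s['position']
print('bar',wz(s,319.3,289.3,.2531),wz(s,319.3,289.3,.255)); print('prongs',wz(s,294,278.5,.234),wz(s,344.7,280,.234),wz(s,319.3,280,.234))
```

```text
bar [0.49631028 0.01786759 0.2531    ] [0.49708247 0.01787255 0.255     ]
prongs [0.49403339 0.02994598 0.234     ] [0.49338525 0.00568052 0.234     ] [0.49332664 0.0178416  0.234     ]
```

Run:
```python
from h import *
x,y=.4966,.0195
c=False
for z in [.300,.296]+list(np.arange(.2935,.2680,-.0015)):
    c=bot.servo_line([x,y,z],velocity=.015,contact_N=12)
    s=telemetry.read_state(); print(round(z,4),c,np.round(s['position'],4),np.round(s['force'],2),round(s['clock'],1))
    if c or s['force'][2]>14: break
```

```text
0.3 False [0.4966 0.0195 0.3   ] [-0.91  0.18 -1.34] 30.1
0.296 False [0.4966 0.0195 0.2959] [ 0.8   1.2  -1.16] 30.5
0.2935 False [0.4968 0.0195 0.2939] [-0.12  0.12  1.03] 30.8
0.292 False [0.4967 0.0195 0.2922] [0.77 0.35 2.1 ] 31.1
0.2905 False [0.4967 0.0195 0.2905] [0.61 0.45 2.4 ] 31.3
0.289 False [0.4967 0.0195 0.289 ] [ 0.82 -0.15  1.71] 31.6
0.2875 False [0.4966 0.0195 0.2874] [ 0.37 -0.11  2.95] 31.8
0.286 False [0.4965 0.0195 0.2858] [0.52 0.43 2.41] 32.1
0.2845 False [0.4964 0.0195 0.2843] [-0.89 -1.19  3.19] 32.3
0.283 False [0.4964 0.0195 0.2828] [ 0.63 -0.74  3.  ] 32.6
0.2815 False [0.4964 0.0195 0.2813] [-1.02  1.16  2.23] 32.8
0.28 False [0.4961 0.0195 0.2797] [-2.24  0.62  1.38] 33.1
0.2785 False [0.4959 0.0196 0.278 ] [-5.42 -0.95  1.87] 33.3
0.277 False [0.4971 0.0194 0.2767] [-0.47 -0.26 -1.97] 33.6
0.2755 False [0.4968 0.0195 0.2754] [-0.32  0.19 -1.49] 33.8
0.274 False [0.4966 0.0195 0.2739] [-0.02 -0.41 -2.85] 34.1
0.2725 False [0.4965 0.0195 0.2724] [ 0.23  0.11 -1.86] 34.3
0.271 False [0.4966 0.0195 0.2709] [-0.33  0.16 -1.31] 34.6
0.2695 False [0.4965 0.0195 0.2694] [-0.13 -1.3  -2.32] 34.8
```

Run:
```python
from h import *
x,y=.4966,.0195
c=bot.servo_line([x,y,.2645],velocity=.01,contact_N=3)
s=telemetry.read_state(); print(c,np.round(s['position'],4),np.round(s['force'],2))
fingers.release(); bot.sleep(.3)
bot.servo_line([x,y,.33],velocity=.08); bot.servo_line([.44,y,.36],velocity=.12); bot.sleep(1.0)
s=telemetry.read_state(); shot('wrist','w7.png'); shot('side','s7.png'); print(s['position'],s['force'],s['clock'])
t=cv2.imread('pics/s7.png')[150:310,230:370]; w=cv2.imread('pics/w7.png')[0:330,170:500]
cv2.imwrite('pics/c7.png',np.hstack([cv2.resize(w,(450,450),interpolation=2),cv2.copyMakeBorder(cv2.resize(t,(350,400),interpolation=2),0,50,0,0,0)]))
```

```text
True [0.4967 0.0195 0.2671] [-0.45 -0.52  4.82]
[0.44000007 0.01950332 0.36001922] [ 0.41173936 -0.46412612  0.69171233] 38.7833
```

View pics/c7.png

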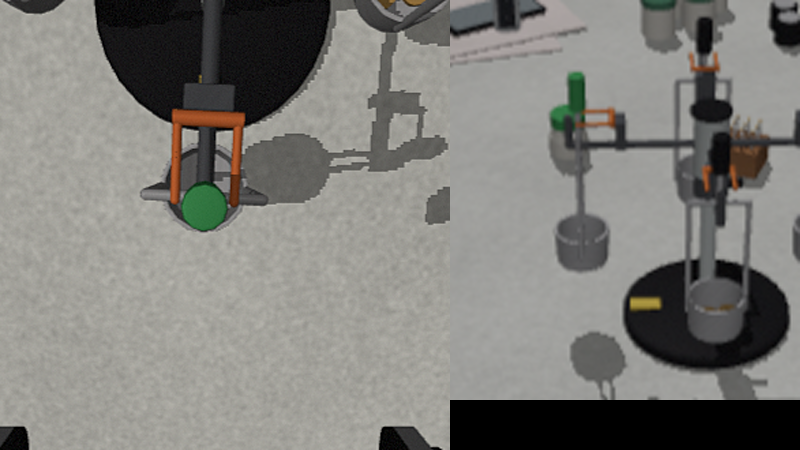

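The basket hangs upright on the hook. In the side crop the level gate sits above the bar around (600,115), and in the wrist crop the prongs pass over the bar at (175–240,195). The gripper is clear, so I'm handing in.

```bash
python3 -c "
from h import *
bot.finish_job(); print(telemetry.read_state()['clock'])"
```

```text
the job is handed in; nothing more can be done
the job is handed in; nothing more can be done
```

The green-grip basket is hanging on the empty hook under the closed gate, and I've handed the job in. The robot's clock read 38.8 s just before that, against the 72 s limit.

- **Gate level:** touching the top of the hook's post put it at about 0.234 m, near the upper end of the given range.
- **Carousel:** I turned it from about 61° clockwise until it met the stop. In the check picture after the turn, the empty hook was over the yellow mark. It measured −2° in my estimate of the stand's frame, which I take as that estimate's error.
- **Hanging:** I pressed the bar down about 122.5 mm from the axis. Vertical force rose by about 4–5 N from its level before contact. There was a brief 5 N sideways reading just before the gate snapped shut, about 16 mm down. The bar then touched the seat where expected, about 22 mm below gate level.
- **Forces:** no push on the carousel read above about 5.5 N at the wrist, against the 20 N limit.
- **Last check:** after letting go and backing off, both pictures showed the basket upright with the gate level above its bar. The gripper was clear, with forces near zero.

No check failed. I did not go near the jar, the bur block or the mandrel, but I did not measure their positions again at the end.

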